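Make the grinder safe and take off its side handle

TASK

The cordless grinder in the service rest was left switched on (its battery pack is already off, on the charger). First slide the switch on top of it back to off, towards the tail, until it clicks over; then unscrew the side handle until its thread lets go - it has been backed out to its last part turn, but nobody knows quite how far - and draw it straight out of the gear head. Set the handle down, not dropping it, so that it lies on the floor of the empty bay of the storage tray, and leave the other things on the bench where they are.

Things in the scene. Friction and masses are not known exactly. Their poses are not given: they have to be found in the camera images.
- grinder: Cordless angle grinder, 335 mm long, strapped in a rest fixed to the bench. Origin on the bench below the disc spindle; +x forward out of the gear head, -x along the barrel to the tail, +y to the side where the handle sticks out, z up. Barrel and handle axes 100 mm above the bench. Gear head 76 by 66 mm, top 127 mm up, with a 40 mm boss ending at y = 40 mm. Level 125 mm disc below it, 40 to 54 up.
- power_switch (a joint): Slide switch, in m: 0 = on (gear-head end; starts here), 0.009 = off (tail end). Spring detent: it takes a push of about 10 to 12 N along the slide to start it, less towards the middle (0.0045), beyond which it snaps over by itself; it cannot stay between. It sits in a flat level pad on top of the motor housing: x = -132 to -42 mm of the grinder, 32 mm wide, 139 mm above the bench.
- switch_ridge (a point): Centre of the top of the switch's single ridge, 3.8 mm above the pad; the ridge is 5 mm long along the slide, 17 mm wide across it, with upright flanks. The rest of the slider is flush with the pad. The ridge moves along the grinder's x; off lies towards -x. Behind it the grip (59 mm diameter, x = -132 to -217 mm) and its strap at x = -195 mm reach no higher than 136 mm.
- side_handle: Round side handle of black plastic, its stud screwed into the boss. Origin on its axis, in the flange face against the boss; +y along the grip, outward. Flange 46 mm diameter (y = 0 to 7 mm), neck 27, grip 34 (35 over ribs) from y = 24 to 96 mm, end knob 39, to y = 115 mm. Steel stud 14 mm thick, to y = -28 mm. Mass 0.11 to 0.23 kg. It has about 0.5 mm of play in the port.
- handle_mid (a point): Point on the axis of the side handle, in the middle of its grip, 60 mm from the flange face (near its centre of mass).
- handle_port (a point): Mouth of the port, where the handle's origin lies when seated; axes as the grinder's. Right-hand thread, cracked loose, turns easily: unscrew counter-clockwise seen from the outer end (top towards the grinder's +x). 30 to 105 degrees are left, unseen and different each time: before, a 5 to 10 N pull meets a firm stop within 2 mm; after, it slides out, and a third of a turn too much does no harm.
- tray: Open black plastic storage tray, fixed to the bench, 290 mm along its x, 235 mm along its y, walls 45 mm high and 5 mm thick, floor 5 mm thick. Origin under its centre. A 5 mm wall across the middle makes two bays of about 137 by 225 mm: the one towards its -x (nearer the robot) is empty and takes the handle; the other holds two spare discs.
- tray_bay (a point): Centre of the floor of the empty bay, on the floor (5 mm above the bench); axes as the tray's. The bay's long side runs along y.
- pin_spanner: Bystander: flat steel pin spanner, 145 mm long, lying on the bench.
- chipping_hammer: Bystander: chipping hammer, 250 mm long, lying on the bench.
- wire_brush: Bystander: wooden wire brush, 260 mm long, lying on its bristles beyond the grinder.
- magnet_square: Bystander: grey welding magnet, a flat 70 mm triangular frame 16 mm high, lying between grinder and tray.
- weld_coupon: Bystander: welded steel T-joint sample, 90 by 70 mm, 53 mm high, beyond the handle.
- tin: Bystander: closed metal tin, 72 mm diameter, 100 mm high, beyond the grinder.
- disc_lower: Bystander: spare grinding disc, 125 mm diameter, 6 mm thick, lying in the tray's other bay.
- disc_upper: Bystander: spare grinding disc like the other, lying on top of it.
Not all that is in view belongs to the job. What is meant by the side_handle is not blue, and is the smaller of those in its own colour.

How it is judged:
On the way, in this order (a step that is already met when the one before it is completed fails the run):
1. the switch is slid over to off, the handle still screwed in (value of joint power_switch above 0.0075 m and distance between side_handle and handle_port below 0.008 m), for 0.2 s.
2. the handle is unscrewed and drawn clear of the port (distance between side_handle and handle_port above 0.035 m), for 0.1 s.
3. the handle, still held, is lowered to the floor of the empty bay (x of handle_mid in the frame of tray_bay between -0.055 and 0.055 m and y of handle_mid in the frame of tray_bay between -0.085 and 0.085 m and z of handle_mid in the frame of tray_bay below 0.032 m and contact force between the fingers and side_handle above 0.5 N), for 0.05 s.
At the end, for the whole second after the job is handed in: The switch is off (within 1.5 mm of its tail-end stop); the side handle lies at rest and level within about 12 degrees on the floor of the tray's empty bay (its mid point less than 32 mm above the floor, within 55 mm across and 85 mm along of the bay's centre), let go (value of joint power_switch above 0.0075 m and x of handle_mid in the frame of tray_bay between -0.055 and 0.055 m and y of handle_mid in the frame of tray_bay between -0.085 and 0.085 m and z of handle_mid in the frame of tray_bay below 0.032 m and angle between side_handle's own y axis and vertical between 1.35 and 1.79 rad and linear speed of side_handle below 0.03 m/s); the robot touches nothing.
It fails at once if a bystander on the bench or a spare disc in the tray is moved more than 40 mm (distance of any of pin_spanner, chipping_hammer, wire_brush, magnet_square, weld_coupon, tin, disc_lower, disc_upper from where it was at the start of the episode above 0.04 m).
It also fails if it takes over 72 s, if anything falls off the work surface, if the arm or the gripper's body presses on something with over 40 N, if the wrist force passes 120 N, or if a joint passes its speed limit or range.

ROBOT

A 7-joint arm with a two-finger parallel gripper is mounted at the origin on the work surface. World frame = base frame: x ahead of the robot, y to its left, z up, the work surface at z = 0. Lengths are in m, angles in rad, forces in N, time in s.
With the tool pointing down it reaches from about 0.4 to 0.85 m from the base axis. Payload 6.9 kg.
Tool frame: the origin (TCP) lies on the centre line of the jaws, within the pads' length; the fingertips stand 8 mm ahead of it and the grasp point (between the pads) lies 11 mm behind it; x points along the fingers, y is the direction in which the jaws open and shut, and the axes are right-handed (so a half turn about x gives the same grasp; the last joint's range is limited). The gripper opens to 85 mm and grips with 20 to 120 N. Pads are 22 mm wide; open, the fingers measure 114 mm over their backs; the gripper's body (76 mm by 85 mm) begins 54 mm behind the grasp point. The pads swing forward as they close: fully open they stand 13 mm farther back than shut.
Start: joints at [1.341, 0.507, -0.238, 1.5, 0.126, 1.149, -0.155], TCP at [0.206, -0.59, 0.239] pointing down, gripper open.
Joint ranges: [-3.08, 3.08], [-0.24, 2.05], [-1.43, 1.35], [0, 2.5], [-1.52, 4.66], [0.17, 1.96], [-2.89, 2.89]. Speed limits (rad/s): [2.39, 2.39, 3.14, 3.14, 3.14, 3.14, 3.14].

INTERFACE

Orientations are given as a 3x3 rotation matrix whose columns are the frame's x, y, z axes.
In Python, from station import robot gives the robot as it stands.
- The arm moves only by the shell command python3 -m handwheel 'ROWS' [FORCE]. ROWS is JSON, a list of rows, each a list of 3 entries, a list of its own where there are three numbers: the shift along the tool's x, y, z in mm, then the turn, a rotation vector about the tool's x, y, z in degrees, then the finger opening in mm, from 0 to 85.4. A call has 1 to 20 rows; each row shifts and turns the commanded pose from where the row before left it, along the tool's axes as they then stand; what a row does not reach is not made up. A row lasts 1/8 s, in which the tool goes at most 62.5 mm and 10.7 degrees, less where a joint would pass 70% of its speed; a pose out of reach is approached as far as the arm can. A call is refused whole if a number of a shift passes 62.5 or a number of a turn 10.7, either way. A call with a gripper value outside its range is refused whole. The fingers move at their own pace and stop on an object; FORCE is the grip in N (left out, the last holds). Time passes only in rows, so rows that do not move let the fingers close. It gives the time, the measured TCP pose, the force and the opening at its end, in the units of the state.
- robot.state(): the state, without advancing time (a new reading comes with each control period).
- robot.snapshot(name): name is "scene" or "top" or "wrist"; returns a dict with "frame" (384x512x3 uint8, red, green, blue), "depth" (384x512 float32, m along the optical axis (not along the pixel's ray), 0 where there is no reading), "fx", "fy", "cx", "cy" (pixels), "position" and "attitude" of the camera in the world; the wrist camera has in their place "tool_from_camera" (4x4, takes a point from camera to tool coordinates, whose origin is the TCP and whose axes are the tool frame's). Camera axes: x right, y up, looking along -z (the intrinsics and any distortion apply to the point x, -y, -z); pixel columns grow to the right and rows downward; lengths in m; the calibration is good to about 2 mm. A picture is of the moment at which its call begins: read the wrist's pose just before it.
- robot.sign_off(): hands the job in, once; it reports no verdict.
The state is a dict: "time_s": time; "qpos": joint angles; "qd": joint speeds; "effort": joint torques, N m; "tool_pos": TCP position; "orientation": TCP orientation; "ft_force": force on the tool from outside, world axes, zero at the start; "torque": the same for the moment, N m; "grip_width": finger opening in m.
Only numpy, scipy, OpenCV 4.12 (cv2) and the standard library are available. Lean on these libraries where they do the work, as an engineer would, in place of code of your own. Each camera call takes 0.05 s, during which the arm holds its last target. There are 200 camera calls.

## Working session

There is one attempt and no reset: what is moved stays moved. The work goes in short steps, Python scripts to look and compute and a shell command to move; the robot and the scene stay as the last step left them, time stands still between calls to the robot, and variables do not carry over. Pictures are saved under pics/ and viewed, about 8 in all and at most 12, crops included, and the job is handed in when it is done.

```bash
mkdir -p pics; cat > h.py <<'E'
import numpy as np, cv2
from station import robot
def snap(n):
    st=robot.state(); s=robot.snapshot(n)
    if n=='wrist':
        T=np.eye(4);T[:3,:3]=np.array(st['orientation']);T[:3,3]=st['tool_pos']; s['T']=T@np.array(s['tool_from_camera'])
    else:
        T=np.eye(4);T[:3,:3]=np.array(s['attitude']);T[:3,3]=s['position'];s['T']=T
    return s
def cloud(s):
    v,u=np.mgrid[:384,:512]; d=s['depth']
    P=np.stack([(u-s['cx'])/s['fx']*d,-(v-s['cy'])/s['fy']*d,-d],-1)
    return P@s['T'][:3,:3].T+s['T'][:3,3]
def save(n,im,k=1,box=None):
    if box: u0,v0,u1,v1=box; im=im[v0:v1,u0:u1]
    cv2.imwrite('pics/'+n,cv2.resize(im[...,::-1],None,fx=k,fy=k,interpolation=cv2.INTER_CUBIC))
E
python3 - <<'E'
from h import *
import pickle
a=snap('top');b=snap('scene')
pickle.dump((a,b),open('s.pkl','wb'))
save('top.png',a['frame'],1.5);save('scene.png',b['frame'],1.5)
print({k:v for k,v in a.items() if k not in('frame','depth')});print(b['position'],b.keys())
s=robot.state();print(s)
E
```

```text
{'fx': 401.5408811012856, 'fy': 401.5408811012856, 'cx': 261.1278419663788, 'cy': 190.82912644360223, 'position': array([ 0.37513951, -0.04112526,  1.17927338]), 'attitude': array([[-0.01519537,  0.98918978, -0.14585157],
       [-0.99974993, -0.01742429, -0.01401671],
       [-0.01640655,  0.14560211,  0.98920718]]), 'T': array([[-0.01519537,  0.98918978, -0.14585157,  0.37513951],
       [-0.99974993, -0.01742429, -0.01401671, -0.04112526],
       [-0.01640655,  0.14560211,  0.98920718,  1.17927338],
       [ 0.        ,  0.        ,  0.        ,  1.        ]])}
[ 1.33933254 -0.11757346  0.76782013] dict_keys(['frame', 'depth', 'fx', 'fy', 'cx', 'cy', 'position', 'attitude', 'T'])
{'time_s': 0.1, 'qpos': array([ 1.34053113,  0.50822024, -0.23749118,  1.50102246,  0.12567919,
        1.14887622, -0.15478891]), 'qd': array([ 0.00102297, -0.00068599, -0.00115295, -0.00180803,  0.0016328 ,
       -0.00168456,  0.00011363]), 'effort': array([-4.45238402e-03, -6.21827745e+01, -2.19463617e+00, -2.50202358e+01,
        1.25013886e-02,  7.76519330e-03, -7.55921474e-05]), 'tool_pos': array([ 0.20571008, -0.58972669,  0.23853959]), 'orientation': array([[-5.35556411e-04,  3.29470401e-01, -9.44165752e-01],
       [ 1.44774562e-03, -9.44164643e-01, -3.29470835e-01],
       [-9.99998809e-01, -1.54336205e-03,  2.86640972e-05]]), 'ft_force': array([-0.46112181,  0.16306681,  0.89457082]), 'torque': array([ 0.0398283 , -0.03038398, -0.01878641]), 'grip_width': 0.08490202261196458}
```

View pics/top.png

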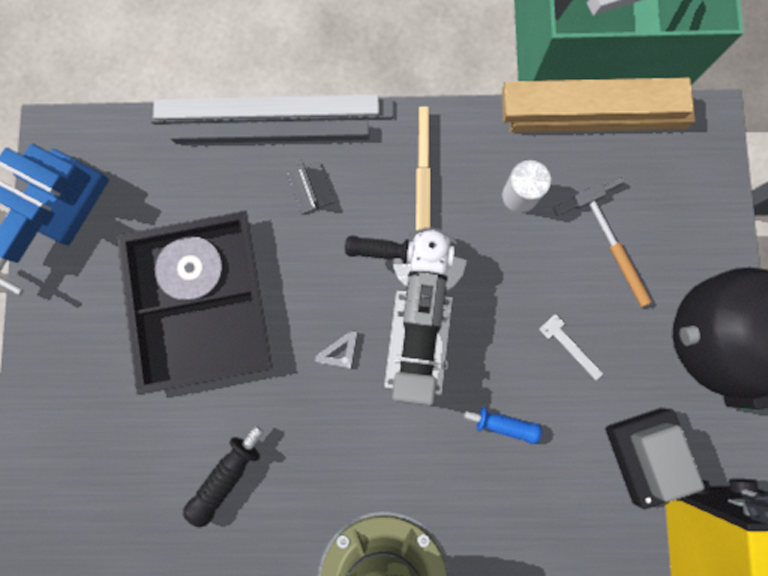

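View pics/scene.png

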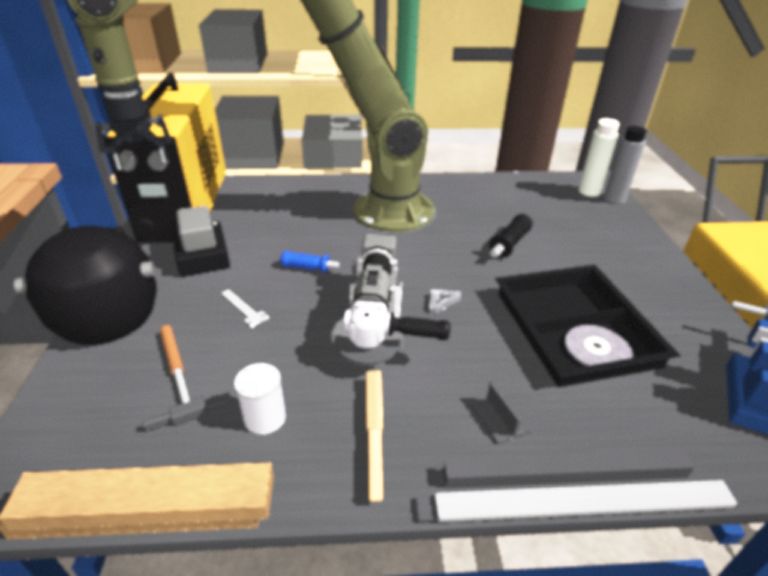

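Top view: handle candidates are the black one in the grinder (375,247), a larger loose black one (225,478), and a blue one (508,427). The one meant is the smaller black one, screwed into the boss at (375,247). The tray is at (195,300), with its empty bay (205,345) on the robot's side; the switch is at about (425,297). I'll confirm this in a crop and measure it.

```bash
python3 - <<'E'
from h import *
import pickle
a,b=pickle.load(open('s.pkl','rb'))
save('crop.png',a['frame'],6,(222,148,322,240))
P=cloud(a)
def reg(u0,v0,u1,v1,z0,z1):
    R=P[v0:v1,u0:u1].reshape(-1,3); return R[(R[:,2]>z0)&(R[:,2]<z1)]
H=reg(228,150,268,180,.09,.13)
print('handle',len(H),H.min(0),H.max(0),H[:,2].max())
# axis fit by bins along y
for y in np.arange(H[:,1].min(),H[:,1].max(),.012):
    q=H[(H[:,1]>=y)&(H[:,1]<y+.012)]
    if len(q)>5: print(np.round([q[:,1].mean(),q[:,0].min(),q[:,0].max(),(q[:,0].min()+q[:,0].max())/2,q[:,2].max()],4))
G=reg(265,150,310,272,.08,.16)
print('grinder');
for x in np.arange(G[:,0].min(),G[:,0].max(),.015):
    q=G[(G[:,0]>=x)&(G[:,0]<x+.015)]
    print(np.round([q[:,0].mean(),q[:,1].min(),q[:,1].max(),(q[:,1].min()+q[:,1].max())/2,q[:,2].max()],4))
for n,(u,v) in dict(spindle=(432,244),c1=(121,237),c2=(245,214),c3=(271,372),c4=(140,391),ridge=(425,290),lh1=(190,520),lh2=(258,432)).items():
    print(n,np.round(P[int(v/1.5),int(u/1.5)],4))
T=reg(75,135,185,265,.035,.055)
r=cv2.minAreaRect((T[:,:2]*1000).astype(np.float32));print('tray',r,cv2.boxPoints(r),np.median(T[:,2]))
E
```

```text
handle 465 [ 0.58698259 -0.04315016  0.09064481] [0.63034566 0.05878517 0.11789986] 0.11789986254682772
[-0.0374  0.5876  0.6164  0.602   0.1138]
[-0.0252  0.587   0.6193  0.6032  0.1166]
[-0.013   0.5884  0.6229  0.6057  0.1162]
[-0.0008  0.5896  0.6237  0.6066  0.1179]
[0.011  0.5915 0.6268 0.6091 0.1162]
[0.0231 0.5928 0.6285 0.6107 0.114 ]
[0.0348 0.5945 0.6298 0.6121 0.1139]
[0.0466 0.5947 0.6294 0.6121 0.1149]
[0.0558 0.597  0.6303 0.6137 0.1101]
grinder
[ 0.3335 -0.0952 -0.0331 -0.0641  0.1329]
[ 0.3478 -0.0983 -0.0333 -0.0658  0.1339]
[ 0.3631 -0.1014 -0.0336 -0.0675  0.1333]
[ 0.3782 -0.099  -0.0338 -0.0664  0.134 ]
[ 0.3939 -0.1252 -0.0393 -0.0822  0.1363]
[ 0.4078 -0.1008 -0.0342 -0.0675  0.1356]
[ 0.4226 -0.1011 -0.0424 -0.0717  0.1317]
[ 0.438  -0.1044 -0.0454 -0.0749  0.1333]
[ 0.4536 -0.11   -0.0482 -0.0791  0.135 ]
[ 0.4682 -0.1128 -0.046  -0.0794  0.1426]
[ 0.4833 -0.127  -0.0356 -0.0813  0.142 ]
[ 0.4977 -0.1191 -0.0357 -0.0774  0.143 ]
[ 0.5129 -0.1219 -0.0495 -0.0857  0.1461]
[ 0.5281 -0.1236 -0.0523 -0.088   0.1438]
[ 0.543  -0.126  -0.0553 -0.0906  0.1434]
[ 0.558  -0.1232 -0.0557 -0.0894  0.1393]
[ 0.5736 -0.1341 -0.048  -0.091   0.1292]
[ 0.588  -0.1369 -0.0373 -0.0871  0.131 ]
[ 0.6028 -0.1378 -0.0375 -0.0877  0.1328]
[ 0.6171 -0.1324 -0.0377 -0.0851  0.1307]
[ 0.6286 -0.1164 -0.0732 -0.0948  0.1273]
spindle [ 0.6069 -0.0993  0.1271]
c1 [0.6479 0.5002 0.0468]
c2 [0.6915 0.2592 0.0452]
c3 [ 0.3846  0.2159 -0.0051]
c4 [ 0.3751 -0.0411  1.1793]
ridge [ 0.5216 -0.0834  0.1404]
lh1 [0.1248 0.3455 0.0535]
lh2 [0.2748 0.2261 0.0432]
tray ((523.7518310546875, 356.18853759765625), (313.6494140625, 259.85693359375), 9.981801986694336) [[346.7798  456.967  ]
 [391.82217 201.04353]
 [700.7239  255.41006]
 [655.6815  511.33356]] 0.04448149043344529
```

View pics/crop.png

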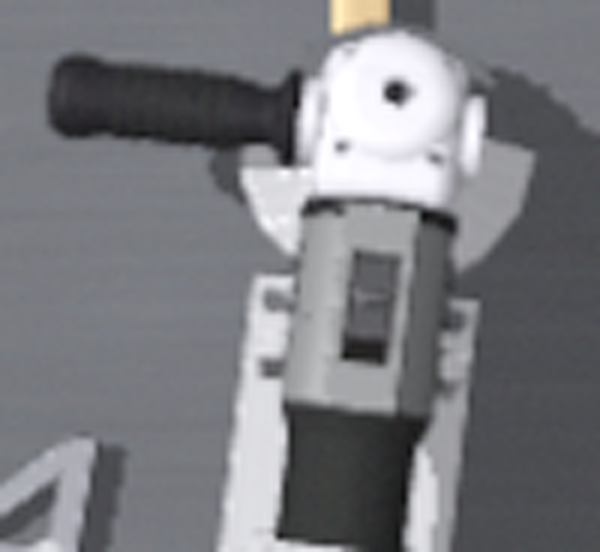

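The crop confirms it: the small black handle (50–300, 60–160) is in the boss, and the switch slot is at (345–405, 250–360) with a faint ridge near (372,297). Next I lift, move over the grinder, align the jaws with its x axis and look with the wrist camera.

```bash
python3 -m handwheel '[[[-40,0,0],[0,0,0],85],[[-40,0,0],[0,0,0],85],[[0,-30,-37],[0,0,0],85],[[0,-30,-37],[0,0,0],85],[[0,-30,-37],[0,0,0],85],[[0,-30,-37],[0,0,0],85],[[0,-30,-37],[0,0,0],85],[[0,-30,-37],[0,0,0],85],[[0,-30,-37],[0,0,0],85],[[0,-30,-37],[0,0,0],85],[[0,-30,-37],[0,0,0],85],[[0,-30,-37],[0,0,0],85],[[0,-30,-37],[0,0,0],85],[[0,-30,-37],[0,0,0],85],[[0,0,0],[-10.6,0,0],20],[[0,0,0],[-10.6,0,0],20],[[0,0,0],[-10.6,0,0],20],[[0,0,0],[-10.6,0,0],20],[[0,0,0],[-10.6,0,0],20],[[0,0,0],[-10.6,0,0],20]]'
python3 - <<'E'
from h import *
import pickle
s=snap('wrist');pickle.dump(s,open('w.pkl','wb'));save('w1.png',s['frame'],1.5)
print(np.round(s['T'],3),s['fx'],s['cx'],s['cy']);st=robot.state();print(np.round(st['qpos'],3),st['ft_force'],st['orientation'])
E
```

```text
time_s: 2.6
tool_pos: [0.5063, -0.104, 0.319]
orientation: [[-0.001, 0.993, -0.119], [0.0, -0.119, -0.993], [-1.0, -0.001, -0.0]]
ft_force: [0.1, 0.6, -0.8]
grip_width: 0.0204
[[ 0.993  0.112  0.039  0.516]
 [-0.119  0.938  0.326 -0.02 ]
 [-0.    -0.328  0.945  0.454]
 [ 0.     0.     0.     1.   ]] 310.4694532856781 262.6254947161174 188.94114110620015
[ 0.668  0.331 -0.722  1.636  0.227  1.262 -0.207] [ 0.39638274 -0.02343016 -0.53747077] [[-8.85743636e-04  9.93911767e-01 -1.10175385e-01]
 [ 8.27029923e-05 -1.10175355e-01 -9.93912161e-01]
 [-9.99999604e-01 -8.89463205e-04  1.53876426e-05]]
```

View pics/w1.png

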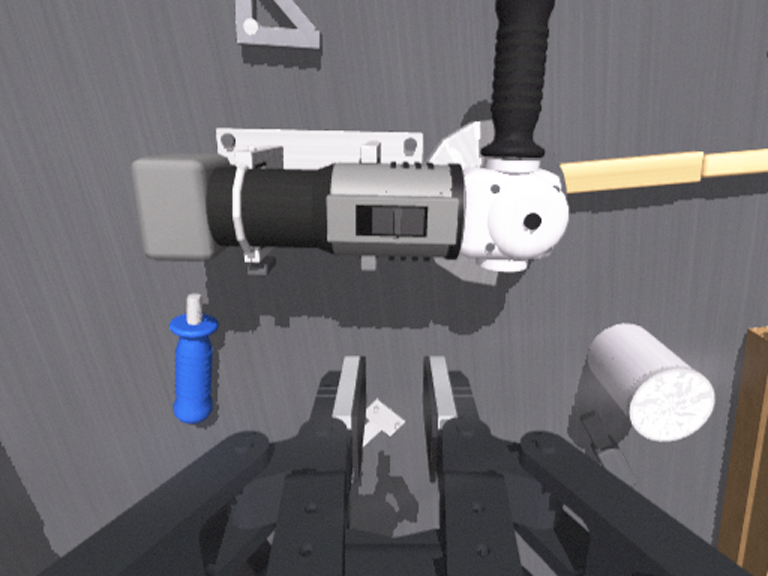

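The wrist view shows the grinder level in the image, with the slot at (357–428, 205–237), the ridge near (396,221), and the handle going up from the flange at (513,150). I'll measure from an enlarged crop.

```bash
python3 - <<'E'
from h import *
import pickle
s=pickle.load(open('w.pkl','rb'));save('w1c.png',s['frame'],8,(215,95,315,170))
P=cloud(s)
g=P[:,:,2]
for v in (140,144,147,150,154): print(v,[ (u,round(float(g[v,u]*1000),1),round(float(P[v,u,0]*1000),1)) for u in range(256,274)])
m=(g>.133)&(g<.146);m[:,:215]=0;m[:,310:]=0;m[170:]=0
q=P[m];r=cv2.minAreaRect((q[:,:2]*1000).astype(np.float32));print('pad',r,np.median(q[:,2]))
# handle
def ray(u,v,z):
    d=s['T'][:3,:3]@np.array([(u-s['cx'])/s['fx'],-(v-s['cy'])/s['fy'],-1]);o=s['T'][:3,3];return o+d*(z-o[2])/d[2]
for (u,v) in ((513,20),(516,60),(519,100),(518,130),(518,152)): print('h',np.round(ray(u/1.5,v/1.5,.1),4),np.round(P[int(v/1.5),int(u/1.5)],4))
for (u,v,z) in ((396,221,.1428),(357,221,.139),(428,221,.139),(532,221,.127)): print(np.round(ray(u/1.5,v/1.5,z),4),P[int(v/1.5),int(u/1.5)])
E
```

```text
140 [(256, 141.3, 502.2), (257, 139.9, 503.2), (258, 141.2, 504.2), (259, 139.0, 505.2), (260, 140.0, 506.2), (261, 140.7, 507.2), (262, 141.3, 508.2), (263, 142.8, 509.3), (264, 143.4, 510.3), (265, 142.2, 511.3), (266, 144.7, 512.3), (267, 143.7, 513.3), (268, 139.8, 514.3), (269, 140.4, 515.3), (270, 140.0, 516.3), (271, 140.0, 517.3), (272, 140.7, 518.3), (273, 140.5, 519.3)]
144 [(256, 139.8, 501.6), (257, 141.0, 502.7), (258, 141.9, 503.7), (259, 139.9, 504.7), (260, 139.7, 505.7), (261, 140.4, 506.7), (262, 141.6, 507.8), (263, 143.1, 508.8), (264, 143.5, 509.8), (265, 143.1, 510.8), (266, 143.4, 511.8), (267, 143.3, 512.8), (268, 139.5, 513.8), (269, 141.5, 514.8), (270, 141.4, 515.8), (271, 140.3, 516.9), (272, 139.8, 517.9), (273, 140.2, 518.9)]
147 [(256, 139.4, 501.2), (257, 141.0, 502.3), (258, 140.2, 503.3), (259, 140.6, 504.3), (260, 140.1, 505.3), (261, 139.7, 506.3), (262, 140.7, 507.4), (263, 144.5, 508.5), (264, 143.2, 509.5), (265, 143.0, 510.5), (266, 143.4, 511.5), (267, 144.2, 512.5), (268, 139.9, 513.5), (269, 139.7, 514.5), (270, 141.0, 515.5), (271, 141.0, 5
[... 753 characters left out ...]
271, 140.1, 515.7), (272, 140.8, 516.7), (273, 140.5, 517.8)]
pad ((507.72540283203125, -81.99404907226562), (34.67306900024414, 98.48591613769531), 80.94490051269531) 0.1398305613801341
h [0.6029 0.0344 0.1   ] [0.6016 0.0339 0.1053]
h [0.6041 0.0096 0.1   ] [0.6013 0.0087 0.1109]
h [ 0.6053 -0.0164  0.1   ] [ 0.6018 -0.0159  0.114 ]
h [ 0.604  -0.0366  0.1   ] [ 0.601  -0.0354  0.1105]
h [ 0.6035 -0.052   0.1   ] [ 0.598  -0.0498  0.1209]
[ 0.5094 -0.0835  0.1428] [ 0.50945517 -0.08308949  0.14318151]
[ 0.4828 -0.0811  0.139 ] [ 0.48281268 -0.08082181  0.13865376]
[ 0.5311 -0.0869  0.139 ] [ 0.53072467 -0.08619758  0.14045252]
[ 0.6051 -0.0982  0.127 ] [ 0.60390039 -0.0973197   0.12896652]
```

View pics/w1c.png

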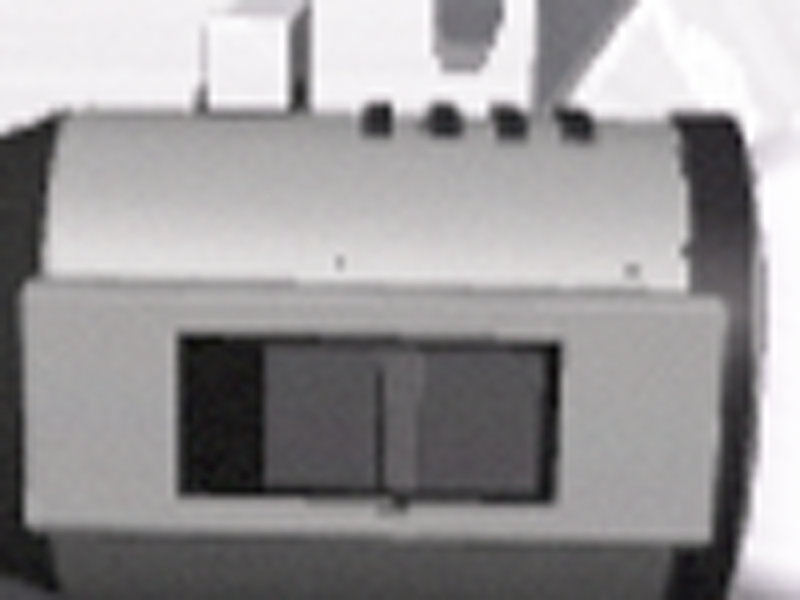

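```bash
cat >> h.py <<'E'
def ray(s,u,v,z):
    d=s['T'][:3,:3]@np.array([(u-s['cx'])/s['fx'],-(v-s['cy'])/s['fy'],-1]);o=s['T'][:3,3];return o+d*(z-o[2])/d[2]
E
python3 - <<'E'
from h import *
import pickle
from scipy.optimize import least_squares
s=pickle.load(open('w.pkl','rb'));a,b=pickle.load(open('s.pkl','rb'))
C=[ray(s,215+x/8,95+y/8,.139) for x,y in((22,283),(728,298),(715,545),(25,527))]
print(np.round(C,4));m=(C[1]+C[2]-C[0]-C[3]);print('yaw',np.degrees(np.arctan2(m[1],m[0])),'centre',np.mean(C,0),'len',np.linalg.norm(m)/2)
for nm,S in(('w',s),('top',a)):
    P=cloud(S).reshape(-1,3)
    q=P[(P[:,1]>-.025)&(P[:,1]<.03)&(abs(P[:,0]-.605)<.03)&(P[:,2]>.1)&(P[:,2]<.125)]
    def f(p): # axis x=p0+p1*y, z=p2, r=17.2
        return np.hypot((q[:,0]-p[0]-p[1]*q[:,1])/np.hypot(1,p[1]),q[:,2]-p[2])-.0172
    r=least_squares(f,[.605,.12,.1],loss='soft_l1',f_scale=.001);print(nm,len(q),r.x,np.degrees(np.arctan(-r.x[1])),np.std(r.fun))
    k=P[(abs(P[:,0]-.61)<.03)&(P[:,1]>.03)&(P[:,1]<.1)&(P[:,2]>.1)];print('end y',np.percentile(k[:,1],99) if len(k) else None)
u=[ray(s,263.1+1.9,95+425/8,.1428)];print('ridge',u)
st=robot.state();R=np.array(st['orientation']);p=np.array(st['tool_pos']);print(p,R.T@(np.array([u[0][0],u[0][1],.19])-p)*1000,np.degrees(np.arctan2(R[1,1],R[0,1])))
E
```

```text
[[ 0.465  -0.0615  0.139 ]
 [ 0.5533 -0.074   0.139 ]
 [ 0.5493 -0.1059  0.139 ]
 [ 0.4601 -0.0928  0.139 ]]
yaw -8.210046868149588 centre [ 0.50694003 -0.08354836  0.139     ] len 0.08964067188219085
w 1900 [0.60588538 0.1559514  0.0957513 ] -8.863957633935883 0.0012009803876147972
end y 0.045543720099884444
top 233 [0.60747813 0.15701673 0.09478632] -8.923537836009475 0.002014697133368929
end y 0.05817016713516921
ridge [array([ 0.51032066, -0.08443572,  0.1428    ])]
[ 0.50624671 -0.10402741  0.31890453] [128.90249525   2.00528639 -19.92324853] -6.325426642214311
```

```bash
python3 -m handwheel '[[[0,0,0],[2.1,0,0],24],[[30,1,-20],[0,0,0],24],[[40,0,0],[0,0,0],24],[[40,0,0],[0,0,0],24],[[40,0,0],[0,0,0],24],[[10,0,0],[0,0,0],24],[[0,0,0],[0,0,0],24],[[0,0,0],[0,0,0],24]]'
python3 - <<'E'
from h import *
s=snap('wrist');save('w2.png',s['frame'],1.5)
st=robot.state();print(st['ft_force'],st['grip_width'],st['tool_pos'],st['orientation'])
E
```

```text
time_s: 3.65
tool_pos: [0.5117, -0.0842, 0.1608]
orientation: [[0.002, 0.987, -0.162], [-0.0, -0.162, -0.987], [-1.0, 0.002, -0.0]]
ft_force: [0.2, -0.1, -0.4]
grip_width: 0.0239
[ 0.90282873 -0.35398528 -0.20754817] 0.024148727778580813 [ 0.51168198 -0.08432316  0.16077439] [[ 2.56026302e-03  9.86792019e-01 -1.61972087e-01]
 [-5.06993823e-04 -1.61971316e-01 -9.86795336e-01]
 [-9.99996594e-01  2.60857446e-03  8.56082865e-05]]
```

View pics/w2.png

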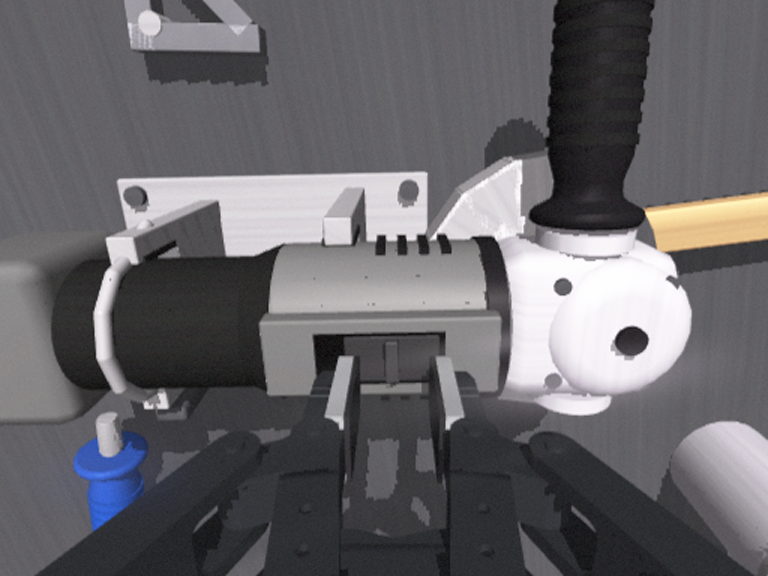

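The ridge (391,360) sits midway between the fingertips (355 and 437). I'll descend towards the pad, feeling for contact.

```bash
python3 -m handwheel '[[[8,0,0],[1,0,0],24],[[3,0,0],[0,0,0],24],[[0,0,0],[0,0,0],24],[[0,0,0],[0,0,0],24]]'; python3 -m handwheel '[[[1,0,0],[0,0,0],24],[[0,0,0],[0,0,0],24]]'; python3 -m handwheel '[[[1,0,0],[0,0,0],24],[[0,0,0],[0,0,0],24]]'
```

```text
time_s: 4.2
tool_pos: [0.5107, -0.0843, 0.1483]
orientation: [[-0.0, 0.984, -0.178], [0.0, -0.178, -0.984], [-1.0, -0.0, -0.0]]
ft_force: [-0.7, 0.3, -0.5]
grip_width: 0.0241
time_s: 4.45
tool_pos: [0.5109, -0.0843, 0.1477]
orientation: [[0.001, 0.984, -0.178], [-0.0, -0.178, -0.984], [-1.0, 0.001, 0.0]]
ft_force: [0.1, -0.2, 4.0]
grip_width: 0.0239
time_s: 4.7
tool_pos: [0.5109, -0.0843, 0.1476]
orientation: [[0.001, 0.984, -0.178], [-0.001, -0.178, -0.984], [-1.0, 0.001, 0.001]]
ft_force: [-3.8, 0.4, 14.2]
grip_width: 0.0239
```

```bash
python3 -m handwheel '[[[-2.5,0,0],[-2,0,0],24],[[0,-7,0],[0,0,0],24],[[0,-2,0],[0,0,0],24],[[0,-2,0],[0,0,0],24],[[0,-1,0],[0,0,0],24],[[0,-1,0],[0,0,0],24],[[0,0,0],[0,0,0],24]]';python3 -m handwheel '[[[0,-1,0],[0,0,0],24],[[0,-1,0],[0,0,0],24],[[0,-1,0],[0,0,0],24],[[0,0,0],[0,0,0],24]]'
```

```text
time_s: 5.58
tool_pos: [0.5006, -0.0828, 0.1491]
orientation: [[0.006, 0.99, -0.144], [0.0, -0.144, -0.99], [-1.0, 0.005, -0.001]]
ft_force: [10.2, -1.7, -6.5]
grip_width: 0.024
time_s: 6.08
tool_pos: [0.4942, -0.082, 0.1486]
orientation: [[-0.001, 0.99, -0.144], [-0.0, -0.144, -0.99], [-1.0, -0.001, 0.0]]
ft_force: [-0.3, -0.6, 0.6]
grip_width: 0.024
```

The switch snapped over: the force dropped from 10 N to about 0 as the jaws passed 9 mm. I lift, then check the ridge position by depth.

```bash
python3 -m handwheel '[[[0,4,0],[0,0,0],24],[[-40,0,0],[0,0,0],60],[[-40,0,0],[0,0,0],60],[[-40,0,0],[0,0,0],60],[[0,0,0],[0,0,0],60]]'
cat > ridge.py <<'E'
from h import *
s=snap('wrist');P=cloud(s).reshape(-1,3);d=P-[.5069,-.0835,0];c,n=np.cos(np.radians(-8.3)),np.sin(np.radians(-8.3))
gx=d[:,0]*c+d[:,1]*n;gy=-d[:,0]*n+d[:,1]*c
m=(abs(gy)<.007)&(abs(gx)<.03)
for x in np.arange(-.02,.02,.001):
    k=m&(abs(gx-x)<.0007); print(round(x*1000),round(float(np.median(P[k,2]))*1000,1) if k.sum() else None,end='; ')
E
python3 ridge.py
```

```text
time_s: 6.7
tool_pos: [0.5005, -0.0823, 0.2716]
orientation: [[0.005, 0.99, -0.144], [-0.001, -0.144, -0.99], [-1.0, 0.005, 0.0]]
ft_force: [-0.2, 0.6, -1.2]
grip_width: 0.0594
-20 140.4; -19 140.5; -18 140.4; -17 140.7; -16 140.2; -15 140.3; -14 140.3; -13 140.6; -12 140.5; -11 140.2; -10 140.6; -9 140.5; -8 143.3; -7 143.5; -6 143.9; -5 143.7; -4 143.4; -3 141.3; -2 140.2; -1 140.4; 0 140.5; 1 140.4; 2 140.3; 3 140.5; 4 140.4; 5 140.5; 6 140.5; 7 140.4; 8 140.2; 9 140.2; 10 140.3; 11 140.6; 12 140.1; 13 139.9; 14 139.7; 15 140.1; 16 139.9; 17 140.0; 18 140.0; 19 139.8;
```

```bash
python3 -m handwheel '[[[0,12,-33],[0,0,0],60],[[0,12,-33],[0,0,10],60],[[0,12,-33],[0,0,10],60],[[0,0,0],[0,0,10],60],[[0,0,0],[0,0,10],60],[[0,0,0],[0,0,10],60],[[0,0,0],[0,0,0],60],[[0,0,0],[0,0,0],60]]'
cat > to.py <<'E'
import sys
from h import *
t=np.array(eval(sys.argv[1]));st=robot.state();R=np.array(st['orientation'])
print(np.round(R.T@(t-st['tool_pos'])*1000,1),np.round(st['qpos'],2),np.round(R,3).tolist())
E
python3 to.py '(.5587,.012,.142)'
```

```text
time_s: 7.75
tool_pos: [0.5544, -0.0097, 0.2714]
orientation: [[0.604, 0.775, -0.185], [-0.15, -0.117, -0.982], [-0.783, 0.621, 0.045]]
ft_force: [0.3, -0.2, 0.2]
grip_width: 0.0599
[100.6 -79.6 -28. ] [ 0.21  0.14 -0.46  2.23  1.15  0.39 -1.41] [[0.604, 0.775, -0.185], [-0.15, -0.117, -0.982], [-0.783, 0.621, 0.045]]
```

Switch confirmed off: the ridge moved from +3.4 to −5.8 mm. Next I fix the orientation and work out the pre-grasp.

```bash
cat > to.py <<'E'
import sys
from h import *
from scipy.spatial.transform import Rotation as Ro
# to.py 'axis point' tilt  back(mm behind tcp-5)  yaw
A=np.array(eval(sys.argv[1]));th=np.radians(float(sys.argv[2]));back=float(sys.argv[3])/1000
yaw=np.radians(float(sys.argv[4]) if len(sys.argv)>4 else -8.4)
f=np.array([np.cos(yaw),np.sin(yaw),0]);x=np.sin(th)*f-np.cos(th)*np.array([0,0,1]);z=np.array([np.sin(yaw),-np.cos(yaw),0]);y=np.cross(z,x)
st=robot.state();R=np.array(st['orientation']);D=np.c_[x,y,z]
t=A-back*x
print('shift now',np.round(R.T@(t-st['tool_pos'])*1000,1),'after turn',np.round(D.T@(t-st['tool_pos'])*1000,1),'turn',np.round(Ro.from_matrix(R.T@D).as_rotvec(degrees=True),1),'q',np.round(st['qpos'],2))
E
python3 to.py '(.6077,.0049,.1)' 38 65
```

```text
shift now [ 99.3 -66.5 -28.1] after turn [101.2 -65.7 -22.2] turn [-0.2  3.4 -0.4] q [ 0.21  0.14 -0.46  2.23  1.15  0.39 -1.41]
```

```bash
python3 -m handwheel '[[[0,0,0],[0,3.4,0],60],[[0,-33,-11],[0,0,0],60],[[0,-33,-11],[0,0,0],60],[[33,0,0],[0,0,0],60],[[33,0,0],[0,0,0],60],[[35,0,0],[0,0,0],60],[[0,0,0],[0,0,0],60],[[0,0,0],[0,0,0],60]]'
python3 to.py '(.6077,.0049,.1)' 38 -5
python3 - <<'E'
from h import *
s=snap('wrist');save('w3.png',s['frame'],1.2)
E
```

```text
time_s: 8.75
tool_pos: [0.5742, 0.0053, 0.1566]
orientation: [[0.614, 0.774, -0.152], [-0.095, -0.118, -0.988], [-0.783, 0.622, 0.001]]
ft_force: [-0.1, -0.1, 0.9]
grip_width: 0.0597
shift now [69.9 -9.2 -4.8] after turn [70.  -8.7 -4.5] turn [-0.2  0.3 -0.4] q [ 0.17  0.39 -0.46  2.36  2.09  0.46 -2.36]
```

View pics/w3.png

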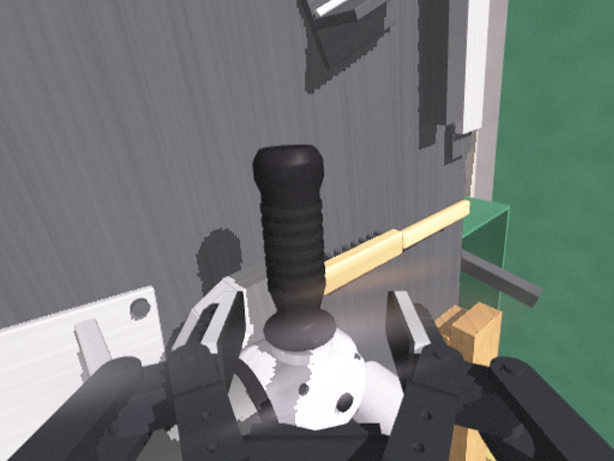

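The handle (295,240) runs up the view, a little left of the jaw centre line at 315, which agrees with the computed −9 mm shift. I advance and grip.

```bash
python3 -m handwheel '[[[0,-9,-5],[0,0,0],60],[[25,0,0],[0,0,0],60],[[25,0,0],[0,0,0],60],[[20,0,0],[0,0,0],60],[[0,0,0],[0,0,0],60],[[0,0,0],[0,0,0],60]]'
python3 to.py '(.6077,.0049,.1)' 38 -5
```

```text
time_s: 9.55
tool_pos: [0.6108, 0.0056, 0.0968]
orientation: [[0.615, 0.774, -0.15], [-0.094, -0.117, -0.989], [-0.783, 0.623, 0.001]]
ft_force: [-0.9, 0.5, 0.1]
grip_width: 0.0603
shift now [ 0.7 -0.4  1.2] after turn [ 0.7 -0.3  1.2] turn [-0.2  0.2 -0.5] q [ 0.19  0.57 -0.51  2.34  2.24  0.6  -2.48]
```

Now close, then check where it settled and the side forces.

```bash
python3 -m handwheel '[[[0,0,0],[0,0,0],30],[[0,0,0],[0,0,0],20],[[0,0,0],[0,0,0],20],[[0,0,0],[0,0,0],20],[[0,0,0],[0,0,0],20]]' 50
python3 to.py '(.6077,.0049,.1)' 38 -5
```

```text
time_s: 10.18
tool_pos: [0.6114, 0.0055, 0.0963]
orientation: [[0.616, 0.774, -0.15], [-0.094, -0.117, -0.989], [-0.783, 0.623, 0.001]]
ft_force: [-4.2, 2.6, 3.9]
grip_width: 0.0323
shift now [-0.1 -0.6  1.2] after turn [-0.1 -0.6  1.2] turn [-0.2  0.2 -0.5] q [ 0.19  0.58 -0.51  2.33  2.24  0.6  -2.48]
```

```bash
python3 -m handwheel '[[[0,-0.4,0],[0,0,-5],20],[[0,-0.4,0],[0,0,-5],20],[[0,-0.4,0],[0,0,-5],20],[[0,-0.4,0],[0,0,-5],20],[[0,-0.4,0],[0,0,-5],20],[[0,-0.4,0],[0,0,-5],20],[[0,0,0],[0,0,0],20]]'
python3 to.py '(.6077,.0049,.1)' 8 -5
```

```text
time_s: 11.05
tool_pos: [0.6109, 0.0053, 0.0937]
orientation: [[0.272, 0.949, -0.157], [-0.062, -0.146, -0.987], [-0.96, 0.278, 0.019]]
ft_force: [-7.2, 29.3, 11.2]
grip_width: 0.0325
shift now [-1.9 -2.   0.9] after turn [-1.7 -2.2  0.9] turn [-0.4  1.2 -8.2] q [ 0.23  0.57 -0.49  1.98  0.81  0.51 -1.01]
```

```bash
python3 -m handwheel '[[[-1,-1,-1],[0,1,0],20],[[0,0,-1],[0,0,0],20],[[0,0,0],[0,0,0],20]]'
python3 to.py '(.6077,.0049,.1)' 8 -5
```

```text
time_s: 11.42
tool_pos: [0.6102, 0.0053, 0.0946]
orientation: [[0.277, 0.949, -0.152], [-0.049, -0.144, -0.988], [-0.96, 0.281, 0.007]]
ft_force: [-1.6, 23.2, 6.9]
grip_width: 0.0324
shift now [-0.9 -1.5  0.8] after turn [-0.7 -1.6  0.8] turn [-0.2  0.5 -8.3] q [ 0.24  0.57 -0.5   1.99  0.81  0.5  -1.  ]
```

```bash
python3 -m handwheel '[[[0,0,-1.5],[0,0,0],20],[[0,0,0],[0,0,0],20],[[0,0,0],[0,0,0],20]]'
python3 -m handwheel '[[[0,0,-1],[0,0,0],20],[[0,0,0],[0,0,0],20]]'
python3 to.py '(.6077,.0049,.1)' 8 -5
```

```text
time_s: 11.8
tool_pos: [0.6103, 0.0054, 0.0944]
orientation: [[0.276, 0.949, -0.153], [-0.051, -0.145, -0.988], [-0.96, 0.281, 0.009]]
ft_force: [-1.7, 19.4, 6.8]
grip_width: 0.0325
time_s: 12.05
tool_pos: [0.6104, 0.0054, 0.0944]
orientation: [[0.276, 0.949, -0.154], [-0.053, -0.145, -0.988], [-0.96, 0.281, 0.01]]
ft_force: [-1.1, 18.1, 8.4]
grip_width: 0.0324
shift now [-1.2 -1.6  0.9] after turn [-0.9 -1.8  0.9] turn [-0.4  0.7 -8.3] q [ 0.24  0.57 -0.5   1.99  0.81  0.5  -1.  ]
```

```bash
python3 -m handwheel '[[[0,0,-2],[0,0,0],20],[[0,0,-2],[0,0,0],20],[[0,0,0],[0,0,0],20]]'
python3 -c "
from h import *
s=robot.state();print(s['torque'],s['ft_force'])"
python3 to.py '(.6077,.0049,.1)' 8 -5
```

```text
time_s: 12.42
tool_pos: [0.6106, 0.0056, 0.094]
orientation: [[0.274, 0.949, -0.158], [-0.058, -0.148, -0.987], [-0.96, 0.28, 0.014]]
ft_force: [-1.8, 11.4, 7.9]
grip_width: 0.0321
[1.96389215 0.223913   0.55930512] [-1.76463441 11.35068515  7.87926682]
shift now [-1.6 -1.7  1.2] after turn [-1.3 -1.9  1.2] turn [-0.5  1.  -8.2] q [ 0.23  0.57 -0.49  1.99  0.81  0.51 -1.01]
```

```bash
python3 -m handwheel '[[[-1,-1,-1],[0,0.5,-5],20],[[0,-0.4,-1],[0,0,-5],20],[[0,-0.4,0],[0,0,-5],20],[[0,-0.4,0],[0,0,-5],20],[[0,-0.4,0],[0,0,-5],20],[[0,-0.4,0],[0,0,-5],20],[[0,0,0],[0,0,0],20]]'
python3 to.py '(.6077,.0049,.1)' -16 -5
```

```text
time_s: 13.3
tool_pos: [0.6082, 0.0059, 0.0936]
orientation: [[-0.238, 0.958, -0.162], [0.033, -0.159, -0.987], [-0.971, -0.241, 0.007]]
ft_force: [2.6, 6.2, 7.0]
grip_width: 0.0325
shift now [-1.1 -2.   1.2] after turn [-1.  -2.1  1.1] turn [-1.   0.1 -2.1] q [ 0.34  0.82 -0.69  1.49  0.42  1.24 -0.59]
```

```bash
python3 -m handwheel '[[[0,-1,0],[0,0,-5],20],[[0,-0.4,0],[0,0,-5],20],[[0,-0.4,0],[0,0,-5],20],[[0,-0.4,0],[0,0,-5],20],[[0,-0.4,0],[0,0,-5],20],[[0,-0.4,0],[0,0,-5],20],[[0,0,0],[0,0,0],20]]'
python3 to.py '(.6077,.0049,.1)' -44 -5
```

```text
time_s: 14.18
tool_pos: [0.604, 0.0068, 0.0935]
orientation: [[-0.688, 0.708, -0.162], [0.108, -0.121, -0.987], [-0.718, -0.696, 0.007]]
ft_force: [3.1, 7.9, 3.0]
grip_width: 0.0324
shift now [-2.4 -1.6  1.3] after turn [-2.4 -1.7  1.3] turn [-0.9 -0.4  0.1] q [ 0.24  1.13 -0.65  0.97  0.28  1.9  -0.49]
```

Turned about 82° so far. I release, swing back, regrip and make a second stroke.

```bash
python3 -m handwheel '[[[0,0,0],[0,0,0],60],[[0,0,0],[0,0,0],60],[[0,0.8,0],[0,0,8],60],[[0,0.8,0],[0,0,8],60],[[0,0.8,0],[0,0,8],60],[[0,0.8,0],[0,0,8],60],[[0,0.8,0],[0,0,8],60],[[0,0.8,0],[0,0,8],60],[[0,0.8,0],[0,0,8],60],[[0,0,0],[0,0,0],60],[[0,0,0],[0,0,0],60]]'
python3 to.py '(.6077,.0062,.1)' 10 -5
```

```text
time_s: 15.55
tool_pos: [0.6091, 0.0022, 0.0931]
orientation: [[0.203, 0.966, -0.162], [-0.046, -0.156, -0.987], [-0.978, 0.208, 0.013]]
ft_force: [0.1, 0.1, -0.4]
grip_width: 0.06
shift now [-2.3 -0.7 -3.7] after turn [-2.2 -0.8 -3.8] turn [-0.8  0.9 -2. ] q [ 0.29  0.6  -0.56  1.92  0.71  0.61 -0.89]
```

```bash
python3 -m handwheel '[[[-2,-0.7,-3],[-0.8,0.9,0],60],[[0,0,0],[0,0,0],25],[[0,0,0],[0,0,0],20],[[0,0,0],[0,0,0],20],[[0,0,0],[0,0,0],20],[[0,0,0],[0,0,0],20],[[0,-0.4,0],[0,0,-5],20],[[0,-0.4,0],[0,0,-5],20],[[0,-0.4,0],[0,0,-5],20],[[0,-0.4,0],[0,0,-5],20],[[0,-0.4,0],[0,0,-5],20],[[0,-0.4,0],[0,0,-5],20],[[0,-0.4,0],[0,0,-5],20],[[0,-0.4,0],[0,0,-5],20],[[0,-0.4,0],[0,0,-5],20],[[0,0,0],[0,0,0],20]]' 50
python3 to.py '(.6077,.0062,.1)' -35 -5
```

```text
time_s: 17.55
tool_pos: [0.6036, 0.0067, 0.0939]
orientation: [[-0.542, 0.828, -0.145], [0.079, -0.121, -0.989], [-0.837, -0.548, 0.0]]
ft_force: [-2.2, -1.4, 6.4]
grip_width: 0.0324
shift now [-2.3 -0.  -0.1] after turn [-2.3 -0.1 -0.1] turn [ 0.1  0.1 -1.8] q [ 0.28  1.01 -0.67  1.17  0.33  1.67 -0.5 ]
```

```bash
python3 -m handwheel '[[[0,0,-2],[0,0,0],20],[[0,0,-2],[0,0,0],20],[[0,0,-2],[0,0,0],20],[[0,0,0],[0,0,0],20]]'
python3 to.py '(.6077,.0062,.1)' -35 -5
```

```text
time_s: 18.05
tool_pos: [0.6053, 0.0131, 0.0948]
orientation: [[-0.538, 0.831, -0.144], [0.079, -0.12, -0.99], [-0.839, -0.543, -0.001]]
ft_force: [1.0, 0.1, -1.4]
grip_width: 0.0324
shift now [-1.2 -0.2  6.5] after turn [-1.2 -0.2  6.5] turn [ 0.1 -0.  -2.1] q [ 0.27  1.01 -0.68  1.17  0.33  1.66 -0.5 ]
```

It slides out with no force. I draw it clear.

```bash
python3 -m handwheel '[[[0,0,-6],[0,0,0],20],[[0,0,-9],[0,0,0],20],[[0,0,-10],[0,0,0],20],[[0,0,-10],[0,0,0],20],[[0,0,-10],[0,0,0],20],[[0,0,-10],[0,0,0],20],[[0,0,0],[0,0,0],20],[[-20,-13,0],[0,0,0],20],[[-25,-16,0],[0,0,0],20],[[-25,-16,0],[0,0,0],20],[[-25,-16,0],[0,0,0],20],[[0,0,0],[0,0,0],20]]'
python3 - <<'E'
from h import *
st=robot.state();print(st['ft_force'])
import pickle;a,b=pickle.load(open('s.pkl','rb'))
save('tray.png',a['frame'],5,(72,135,192,270))
P=cloud(a)
T=P[(P[:,:,2]>.001)&(P[:,:,2]<.012)&(P[:,:,1]>.2)&(P[:,:,1]<.5)&(P[:,:,0]>.35)&(P[:,:,0]<.6)];print(len(T),T.mean(0))
E
```

```text
time_s: 19.55
tool_pos: [0.6144, 0.0668, 0.2099]
orientation: [[-0.535, 0.832, -0.145], [0.08, -0.121, -0.989], [-0.841, -0.541, -0.002]]
ft_force: [0.7, 0.6, -1.7]
grip_width: 0.0327
[ 0.69389958  0.6473775  -1.69797796]
4642 [0.47178453 0.34847434 0.00491454]
```

View pics/tray.png

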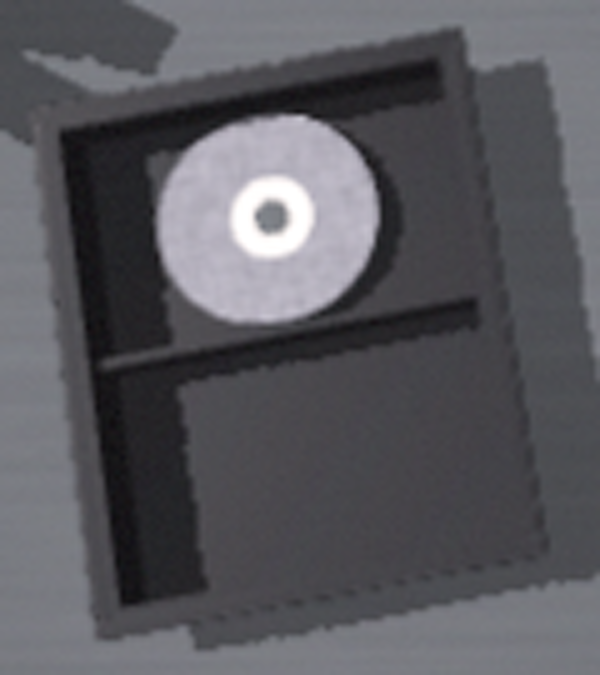

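The crop shows the tray rim corners at (37,108), (463,30), (550,572) and (98,638). The spare discs lie in the far bay and the near bay is empty, below the divider running (100,362)–(478,310).

```bash
python3 - <<'E'
from h import *
import pickle;a,b=pickle.load(open('s.pkl','rb'))
C=np.array([ray(a,72+x/5,135+y/5,.045) for x,y in((37,108),(463,30),(550,572),(98,638))])
print(np.round(C,4),np.linalg.norm(np.diff(C,axis=0),axis=1))
x=C[0]+C[1]-C[2]-C[3];yaw=np.degrees(np.arctan2(x[1],x[0]));y=C[0]+C[3]-C[1]-C[2];yaw2=np.degrees(np.arctan2(-y[0],y[1]));print(yaw,yaw2,C.mean(0))
c=C.mean(0);e=x/np.linalg.norm(x);print('bay',c-e*.0713)
D=(ray(a,72+100/5,135+362/5,.045)+ray(a,72+478/5,135+310/5,.045))/2;print('divider mid',D)
E
```

```text
[[0.6525 0.503  0.045 ]
 [0.6944 0.2546 0.045 ]
 [0.3803 0.1994 0.045 ]
 [0.3475 0.453  0.045 ]] [0.25185587 0.31897633 0.25568361]
9.647393218114232 8.45941429251174 [0.51868791 0.35248743 0.045     ]
bay [0.44839625 0.34053867 0.045     ]
divider mid [0.51614043 0.35089685 0.045     ]
```

```bash
python3 -m handwheel '[[[0,0,0],[0,0,8],20],[[0,0,0],[0,0,8],20],[[0,0,0],[0,0,8],20],[[0,0,0],[0,0,9],20],[[0,0,0],[-9,0,0],20],[[0,0,0],[-9,0,0],20],[[0,0,-20],[0,0,0],20],[[0,0,0],[0,0,0],20]]'
python3 to.py '(.447,.348,.16)' 0 0 9
```

```text
time_s: 20.55
tool_pos: [0.6092, 0.0894, 0.2073]
orientation: [[-0.001, 0.986, 0.169], [0.002, 0.169, -0.986], [-1.0, -0.0, -0.002]]
ft_force: [0.2, -0.2, -2.2]
grip_width: 0.0327
shift now [  48.  -116.1 -282.1] after turn [  47.3 -119.7 -280.7] turn [ 0.7 -0.1  0. ] q [ 0.29  0.61 -0.81  1.57  0.47  1.16 -0.45]
```

```bash
python3 -m handwheel '[[[0,-6,-15],[0,0,0],20],[[0,-12,-28],[0,0,0],20],[[0,-12,-28],[0,0,0],20],[[0,-12,-28],[0,0,0],20],[[0,-12,-28],[0,0,0],20],[[0,-12,-28],[0,0,0],20],[[0,-12,-28],[0,0,0],20],[[0,-12,-28],[0,0,0],20],[[0,-12,-28],[0,0,0],20],[[0,-10,-24],[0,0,0],20],[[0,-6,-15],[0,0,0],20],[[15,0,0],[0,0,0],20],[[20,0,0],[0,0,0],20],[[13,0,0],[0,0,0],20],[[0,0,0],[0,0,0],20],[[0,0,0],[0,0,0],20]]'
python3 to.py '(.447,.348,.023)' 0 0 9
python3 - <<'E'
from h import *
s=snap('wrist');save('w4.png',s['frame'],1.3);P=cloud(s)
t=snap('top');save('t2.png',t['frame'],4,(72,130,222,270))
print(robot.state()['ft_force'])
E
```

```text
time_s: 22.55
tool_pos: [0.4475, 0.3407, 0.16]
orientation: [[0.001, 0.986, 0.168], [0.001, 0.168, -0.986], [-1.0, 0.001, -0.001]]
ft_force: [0.2, 2.0, -1.7]
grip_width: 0.0325
shift now [137.    0.6  -7.2] after turn [137.    0.7  -7.3] turn [ 0.7 -0.  -0.1] q [-0.2   0.58 -0.79  1.78  0.48  0.99 -1.01]
[-0.43320585 -0.74584129 -2.19109311]
```

View pics/w4.png

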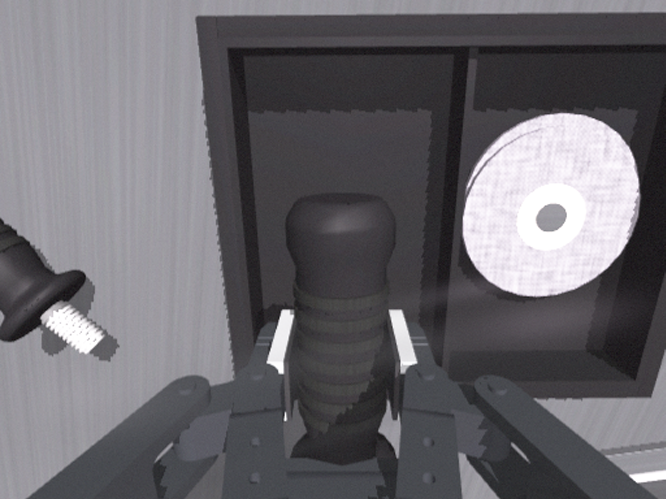

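The handle is held level and squarely (342,320), between the bay's near wall (245) and the divider (455). I lower it.

```bash
python3 -m handwheel '[[[25,0,-4],[0,0,0],20],[[35,0,0],[0,0,0],20],[[30,0,0],[0,0,0],20],[[20,0,0],[0,0,0],20],[[10,0,0],[0,0,0],20],[[4,0,0],[0,0,0],20],[[0,0,0],[0,0,0],20]]'
python3 -m handwheel '[[[4,0,0],[0,0,0],20],[[2,0,0],[0,0,0],20],[[0,0,0],[0,0,0],20]]'
python3 -m handwheel '[[[2,0,0],[0,0,0],20],[[0,0,0],[0,0,0],20]]'
```

```text
time_s: 23.52
tool_pos: [0.4468, 0.345, 0.0363]
orientation: [[0.001, 0.986, 0.168], [0.001, 0.168, -0.986], [-1.0, 0.001, -0.001]]
ft_force: [-0.1, -0.1, -1.7]
grip_width: 0.033
time_s: 23.9
tool_pos: [0.4465, 0.3447, 0.0298]
orientation: [[0.001, 0.986, 0.168], [0.0, 0.168, -0.986], [-1.0, 0.001, -0.0]]
ft_force: [-0.1, -0.6, -2.4]
grip_width: 0.0327
time_s: 24.15
tool_pos: [0.4467, 0.3447, 0.0279]
orientation: [[0.001, 0.986, 0.168], [0.0, 0.168, -0.986], [-1.0, 0.001, -0.0]]
ft_force: [0.5, -0.6, 0.4]
grip_width: 0.0324
```

```bash
python3 -m handwheel '[[[2,0,0],[0,0,0],20],[[0,0,0],[0,0,0],20]]'
python3 -m handwheel '[[[1.5,0,0],[0,0,0],20],[[0,0,0],[0,0,0],20],[[0,0,0],[0,0,0],20]]'
```

```text
time_s: 24.4
tool_pos: [0.4468, 0.3443, 0.0261]
orientation: [[0.001, 0.986, 0.168], [-0.0, 0.168, -0.986], [-1.0, 0.001, 0.0]]
ft_force: [0.1, -2.9, 5.3]
grip_width: 0.0326
time_s: 24.78
tool_pos: [0.4468, 0.3443, 0.0259]
orientation: [[0.002, 0.986, 0.168], [-0.001, 0.168, -0.986], [-1.0, 0.002, 0.001]]
ft_force: [-1.8, -6.1, 19.0]
grip_width: 0.0326
```

It is on the floor (19 N). I relieve the load, open and retreat straight up.

```bash
python3 -m handwheel '[[[-1,0,0],[0,0,0],20],[[0,0,0],[0,0,0],36],[[0,0,0],[0,0,0],45],[[0,0,0],[0,0,0],58],[[0,0,0],[0,0,0],58],[[-10,0,0],[0,0,0],58],[[-25,0,0],[0,0,0],58],[[-40,0,0],[0,0,0],58],[[-40,0,0],[0,0,0],58],[[-40,0,0],[0,0,0],58],[[0,0,0],[0,0,0],58],[[0,0,0],[0,0,0],58]]'
python3 ridge.py >/dev/null; python3 - <<'E'
from h import *
import pickle
t=snap('top');save('t3.png',t['frame'],1.5)
s=snap('wrist');P=cloud(s)
q=P[(abs(P[:,:,0]-.447)<.03)&(P[:,:,1]>.27)&(P[:,:,1]<.43)&(P[:,:,2]>.015)&(P[:,:,2]<.08)]
for y in np.arange(.3,.43,.012):
    k=q[abs(q[:,1]-y)<.004]
    if len(k)>5:print(round(y,3),np.round([np.percentile(k[:,2],95),k[:,0].min(),k[:,0].max()],3))
a,b=pickle.load(open('s.pkl','rb'))
d=cv2.absdiff(a['frame'],t['frame']).max(2)>50
n,l,S,c=cv2.connectedComponentsWithStats(d.astype('uint8'))
print([(S[i][:5]*np.array([1.5]*4+[1])).tolist() for i in range(1,n) if S[i][4]>15])
print(robot.state()['ft_force'])
E
```

```text
time_s: 26.28
tool_pos: [0.4463, 0.3443, 0.1803]
orientation: [[0.001, 0.986, 0.168], [0.0, 0.168, -0.986], [-1.0, 0.001, 0.0]]
ft_force: [0.5, 0.4, -1.2]
grip_width: 0.058
0.3 [0.043 0.44  0.473]
0.312 [0.044 0.434 0.467]
0.324 [0.045 0.432 0.467]
0.336 [0.045 0.43  0.464]
0.348 [0.045 0.427 0.463]
0.36 [0.044 0.425 0.461]
0.372 [0.043 0.422 0.459]
0.384 [0.045 0.42  0.458]
0.396 [0.044 0.421 0.457]
[[345.0, 235.5, 66.0, 28.5, 539.0], [22.5, 261.0, 30.0, 13.5, 68.0], [18.0, 270.0, 51.0, 30.0, 262.0], [63.0, 274.5, 64.5, 48.0, 549.0], [10.5, 286.5, 13.5, 9.0, 30.0], [421.5, 286.5, 9.0, 4.5, 16.0], [133.5, 288.0, 13.5, 18.0, 68.0], [0.0, 301.5, 31.5, 51.0, 116.0], [7.5, 307.5, 15.0, 24.0, 49.0], [136.5, 318.0, 16.5, 25.5, 103.0], [231.0, 328.5, 15.0, 9.0, 42.0], [133.5, 343.5, 79.5, 54.0, 1130.0], [313.5, 346.5, 39.0, 22.5, 177.0], [16.5, 349.5, 10.5, 13.5, 33.0], [109.5, 352.5, 37.5, 91.5, 500.0], [384.0, 357.0, 48.0, 43.5, 559.0], [223.5, 384.0, 30.0, 30.0, 186.0], [241.5, 405.0, 135.0, 171.0, 4576.0], [463.5, 408.0, 22.5, 22.5, 91.0], [487.5, 415.5, 51.0, 27.0, 334.0], [183.0, 427.5, 102.0, 99.0, 2002.0], [636.0, 441.0, 63.0, 60.0, 958.0], [184.5, 468.0, 21.0, 12.0, 29.0], [742.5, 490.5, 15.0, 6.0, 32.0], [664.5, 499.5, 40.5, 49.5, 615.0], [745.5, 501.0, 22.5, 16.5, 138.0], [223.5, 550.5, 18.0, 15.0, 20.0], [243.0, 567.0, 16.5, 9.0, 22.0]]
[-0.32123013  0.62385286  0.8061534 ]
```

View pics/t3.png

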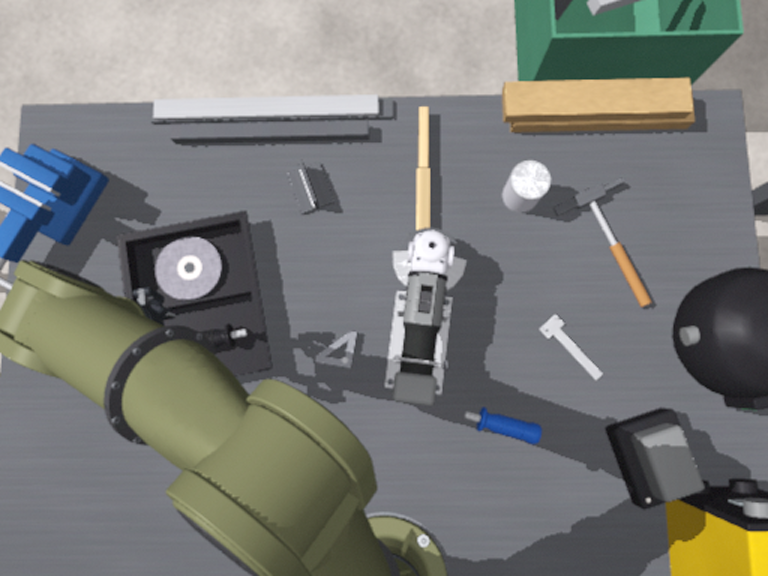

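The handle lies level in the near bay: its top is at 43–45 mm all along and the stud is visible at (238,335). Every bystander in view is where it was, the switch reads off, and the wrist force is about 0. I hand in.

```bash
python3 -c "
from station import robot
print(robot.sign_off())"
```

```text
the job is handed in; nothing more can be done
None
```

The job is done and handed in at about 26 s of the 72 s allowed; the sign-off gives no verdict.

- **Switch:** I slid it to off with the jaws straddling the ridge. The push peaked at about 10 N, then it snapped over. Depth readings showed the ridge moved about 9 mm towards the tail.
- **Handle:** I unscrewed it in two gripped strokes, about 127° in all. It then slid out with no resistance, and I lowered it to the bay floor, pressing 19 N before letting go.
- **Last checks:** The handle lies level in the empty bay, its top 43–45 mm above the bench along its length and close to the bay's centre. The gripper is clear and the wrist force is about 0. Every bystander in the top view looks unmoved.

**What disagreed or went unexplained:**
- The first tilt stopped at 38° instead of 50°, so I used two strokes instead of one.
- During the first stroke there was up to 29 N of force along the handle axis. I eased it off; I did not find out why.
- The tray rim measured about 8% larger than the stated size. The divider and floor readings agreed with the bay centre I used.
- I did not re-measure the switch after the handle work, and the lower spare disc was not visible on its own.

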